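# Close the draw latch of an amplifier test jig

### The job

Dock the amplifier module on its test jig with the jig's draw latch: bring the raised bail over so that its cross bar drops in and hooks behind the twin keeper on the carriage, then press the black-gripped lever over past centre until it clicks and lies fully down on its rest. Do it by feel, without forcing the keeper or bearing hard on the lever, and leave the other things on the bench and on the jig's board where they are.

Things in the scene. Friction and masses are not known exactly. Their poses are not given: they have to be found in the camera images.
- jig: Fixed test jig. Origin: underside of its plywood board (x -125 to +255, y -75 to +75, 15 mm thick) below the latch; x points from latch to module, z up. Black sprung-contact block at x -90 to +36, y +-32, top at z 37, carrying the latch; binding posts at x -106 to z 35; then the sliding carriage with keeper and finned aluminium module (y +-52, top at z 71, x 121 to 235).
- pivot (a point): Mark on the jig at x 0, z 60: drawing position of the latch lever's pivot (axis along y). The latch stands on spacers of unknown thickness, so the true pivot is up to 4 mm higher or lower and 1 mm either way in x; it is not measured. Axes as the jig's.
- lever (a joint): Lever angle, rad: 0 shut, level along the jig's -x on its firm rubber rest; 1.57 upright; to 2.2. 70 mm long, 22 wide, face 10 mm above the pivot when shut, black grip 22-70 mm out. Stiff (0.09 Nm), stays where left. Hooked, it takes up to 8 N at 60 mm out; then at 0.09 a sprung ball at its tail stops it: about 14 N clicks it past, at 0.03. Over 30 N damages it.
- bail (a joint): Bail angle to the lever, rad; this minus the lever angle is its slope above level. U of 6 mm steel rod: legs from y +-16 at the hinge to +-28 at the bar, 95 mm from hinge to bar. Hinge 11 mm from the lever pivot: at x -11 cos(q-8deg), z +11 sin(q-8deg) from it for lever angle q, so bail and lever move together. Stiff hinge (0.035 Nm).
- bail_bar (a point): Middle of the bail's straight cross bar, on its centre line (6 mm rod, 56 mm between leg centres); x along the bail, y along the bar. The bar can be pinched here. Moving it along x swings the lever (8-12 N, which bends an arm off its path); the lever is 90-115 deg open as the bar enters the keeper. The bail turns with the lever until its bar is caught: draw it back first.
- keeper (a point): Twin-hook keeper on the carriage; point midway between its hooks (7 mm wide, at y +-16 to +-23), at the foot of their rear (+x) faces; axes as the jig's. Posts 8 mm thick, tops z +16; noses reach x +3, undersides z +12. Saddles z 0; guard lips x +13 to +17, tops z +12: the bar drops in at x +6 to +10. Deck z -21, module front x +42. Bar home: x +3, z +3 to +9. Takes 30 N.
- carriage (a joint): Carriage slide in m along the jig's x: 0 = hard home; about 0.008 when pushed out by the sprung contacts (9 N per mm); 0.0005 to 0.0035 once latched.
- terminator: Leave alone: small upright steel coaxial terminating plug, 18 mm wide, 32 mm tall, loose on the jig's board beside the latch (+y side). Origin at the centre of its underside.
- adapter: Leave alone: small upright brass coaxial adapter, 19 mm wide, 28 mm tall, loose on the jig's board beside the latch (-y side). Origin at the centre of its underside.
- screwdriver: Leave alone: screwdriver with black handle, 200 mm long, lying on the bench. Origin at the middle of its length, on the bench.
- solder_reel: Leave alone: reel of solder wire standing on its flange, 60 mm wide, 56 mm tall. Origin at the centre of its underside.
- cell0: Leave alone: green battery cell standing upright, 26 mm wide, 50 mm tall. Origin at the centre of its underside.
- cell1: Leave alone: a second such cell. Origin at the centre of its underside.
- mouse: Leave alone: beige computer mouse, 105 x 60 x 36 mm. Origin at the centre of its underside.
- torch: Leave alone: black pocket torch standing on its lens end, 38 mm wide, 130 mm tall. Origin at the centre of its underside.

How it is judged:
By the outcome, as a careful person would: the job done as asked, in the order asked, and still so for the second after the job is handed in, with the robot touching nothing.
It also fails if it takes over 51 s, if anything falls off the work surface, if the arm or the gripper's body presses on something with over 40 N, if the wrist force passes 120 N, or if a joint passes its speed limit or range.

### The arm

A 6-joint arm with a two-finger parallel gripper is mounted at the origin on the work surface. World frame = base frame: x ahead of the robot, y to its left, z up, the work surface at z = 0. Lengths are in mm, angles in degrees, forces in N, time in s.
With the tool pointing down it reaches from about 350 to 850 mm from the base axis. Payload 8.1 kg.
Tool frame: the origin (TCP) lies midway between the tips of the shut fingers; the grasp point (between the pads) lies 19 mm behind it; z points along the fingers, y is the direction in which the jaws open and shut (so a half turn about z gives the same grasp; the last joint's range is limited). The gripper opens to 85 mm and grips with 20 to 120 N. Pads are 22 mm wide; open, the fingers measure 114 mm over their backs; the gripper's body (76 mm by 85 mm) begins 54 mm behind the grasp point. The pads swing forward as they close: fully open they stand 13 mm farther back than shut.
Start: joints at [-4.893, 7.471, 85.268, -0, 87.261, -4.893], TCP at [600.004, 0.022, 231.292] pointing down, gripper open.
Joint ranges: [-169.43, 169.43], [-51.17, 129.36], [1.28, 143.12], [-76.62, 256.62], [0, 156.53], [-152.29, 152.29]. Speed limits (degrees/s): [136.94, 136.94, 159.86, 180, 180, 180].

### API

Orientations are given as [roll, pitch, yaw] about the fixed x, y, z axes, in that order (R = Rz(yaw) Ry(pitch) Rx(roll)).
In Python, from bench import telemetry, snapshot, camera_params, job gives the robot as it stands. The module is installed in compiled form; this text tells all that it offers.
- The arm moves only by the shell command python3 -m jog 'ROWS' [FORCE]. ROWS is JSON, a list that holds one entry, the list of rows, each a list of 7 numbers: the shift along the tool's x, y, z in units of 50 mm (1.0 is 50 mm), then the turn, a rotation vector about the tool's x, y, z in units of 2 pi rad (1.0 is 2 pi rad), then the opening, from 0 (shut) to 1 (fully open). In form: [[[dx, dy, dz, rx, ry, rz, claw], ...]]. A call has 1 to 12 rows; each row shifts and turns the commanded pose from where the row before left it, along the tool's axes as they then stand; what a row does not reach is not made up. A row lasts 1/8 s, in which the tool goes at most 62.5 mm and 10.7 degrees, less where a joint would pass 70% of its speed; a pose out of reach is approached as far as the arm can. A call with a number of a shift or a turn outside -1 to 1 is refused whole. A call with a gripper value outside its range is refused whole. The fingers move at their own pace and stop on an object; FORCE is the grip in N (left out, the last holds). Time passes only in rows, so rows that do not move let the fingers close. It gives the time, the measured TCP pose, the force and the opening at its end, in the units of the state.
- telemetry.sense(): the state, without advancing time (a new reading comes with each control period).
- snapshot(name): name is "scene" or "side" or "wrist"; returns (picture, depth): 400x640x3 uint8, red, green, blue; 400x640 float32, mm along the optical axis (not along the pixel's ray), 0 where there is no reading.
- camera_params(name): a dict with "K" (3x3 intrinsics, pixels), "extrinsics" (4x4, takes a point from camera to world coordinates). Camera axes: x right, y down, z forward; pixel columns grow to the right and rows downward; lengths in mm; the calibration is good to about 2 mm. A picture is of the moment at which its call begins: read the wrist's pose just before it. camera_params takes no time and is no camera call; for the wrist camera it gives the pose at the moment of the call.
- job.hand_in(): hands the job in, once; it reports no verdict.
The state is a dict: "time": time; "joint_pos": joint angles; "qd": joint speeds; "joint_efforts": joint torques, N m; "tool_pos": TCP position; "tcp_rot": TCP orientation; "ft_force": force on the tool from outside, world axes, zero at the start; "wrist_torque": the same for the moment, N m; "finger_gap": finger opening in mm.
Only numpy, scipy, OpenCV 4.12 (cv2) and the standard library are available. Lean on these libraries where they do the work, as an engineer would, in place of code of your own. Each camera call takes 0.05 s, during which the arm holds its last target. There are 200 camera calls.

## Working session

There is one attempt and no reset: what is moved stays moved. The work goes in short steps, Python scripts to look and compute and a shell command to move; the robot and the scene stay as the last step left them, time stands still between calls to the robot, and variables do not carry over. Pictures are saved under pics/ and viewed, about 8 in all and at most 12, crops included, and the job is handed in when it is done.

```bash
mkdir -p pics; cat > h.py <<'E'
import numpy as np, cv2
from bench import telemetry, snapshot, camera_params, job
def snap(n,f):
    cp=camera_params(n); im,d=snapshot(n); np.savez('pics/'+f+'.npz',im=im,d=d,K=cp['K'],E=cp['extrinsics'])
    cv2.imwrite('pics/'+f+'.png',im[:,:,::-1]); return im,d,np.array(cp['K']),np.array(cp['extrinsics'])
def load(f):
    z=np.load('pics/'+f+'.npz'); return z['im'],z['d'],z['K'],z['E']
def cloud(d,K,E):
    v,u=np.mgrid[:d.shape[0],:d.shape[1]]
    P=np.stack([(u-K[0,2])/K[0,0]*d,(v-K[1,2])/K[1,1]*d,d],-1)@E[:3,:3].T+E[:3,3]
    P[d==0]=np.nan; return P
def ray(K,E,u,v):
    r=E[:3,:3]@np.array([(u-K[0,2])/K[0,0],(v-K[1,2])/K[1,1],1.]); return E[:3,3],r/np.linalg.norm(r)
def onz(K,E,u,v,z):
    o,r=ray(K,E,u,v); return o+r*(z-o[2])/r[2]
E
python3 - <<'E'
from h import *
for n in('scene','side','wrist'):
    im,d,K,E=snap(n,n+'0'); print(n,K.round(1).tolist(),E.round(3).tolist())
a=[cv2.imread(f'pics/{n}0.png') for n in('scene','side')]
cv2.imwrite('pics/a.png',cv2.resize(np.vstack(a),(640,800))[:800])
s=telemetry.sense();print(s)
E
```

```text
scene [[474.3, 0.0, 314.6], [0.0, 474.3, 201.8], [0.0, 0.0, 1.0]] [[0.895, 0.246, -0.373, 970.819], [0.447, -0.476, 0.757, -960.246], [0.009, -0.844, -0.536, 786.376], [0.0, 0.0, 0.0, 1.0]]
side [[424.8, 0.0, 323.3], [0.0, 424.8, 194.4], [0.0, 0.0, 1.0]] [[0.99, -0.111, 0.087, 355.957], [-0.141, -0.756, 0.639, -866.642], [-0.005, -0.645, -0.764, 1140.388], [0.0, 0.0, 0.0, 1.0]]
wrist [[346.8, 0.0, 319.9], [0.0, 346.8, 199.9], [0.0, 0.0, 1.0]] [[1.0, 0.0, -0.002, 600.355], [-0.0, -0.958, -0.286, 73.142], [-0.002, 0.286, -0.958, 373.125], [0.0, 0.0, 0.0, 1.0]]
{'time': 0.15, 'joint_pos': array([-4.89391276e+00,  7.50637242e+00,  8.53148503e+01,  1.50388089e-03,
        8.72600306e+01, -4.89476046e+00]), 'qd': array([ 0.00791579, -0.10057027, -0.15797524,  0.10249263, -0.05220159,
        0.0834843 ]), 'joint_efforts': array([ 1.01583330e-03, -5.70061326e+01, -5.01160097e+01, -1.39109225e-04,
        9.69119486e-03, -7.10949371e-05]), 'tool_pos': array([5.99588758e+02, 5.82187689e-02, 2.30473766e+02]), 'tcp_rot': array([-1.79919171e+02, -8.42958946e-03,  9.00007688e+01]), 'ft_force': array([ 0.0559837 , -0.25718018,  0.03179614]), 'wrist_torque': array([ 0.00663407,  0.00934964, -0.02652296]), 'finger_gap': 85.49031489358647}
```

```bash
ls .; python3 -m jog --help | head
```

```text
h.py
picsinvalid input: not JSON, or not a number
```

View pics/scene0.png

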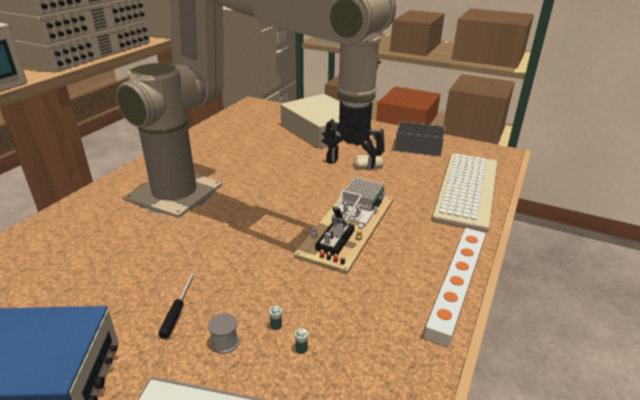

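View pics/wrist0.png

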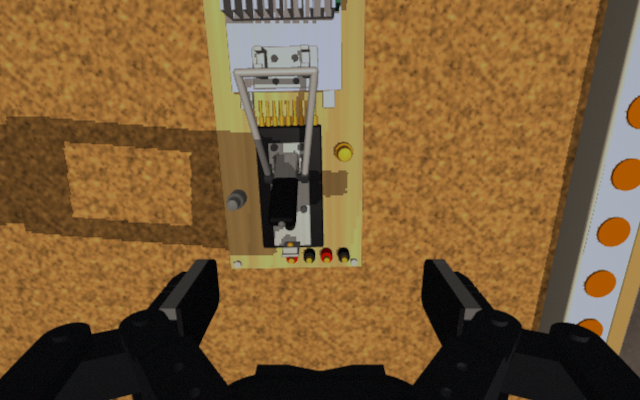

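```bash
cat > jig.py <<'E'
from h import *
def jigfit(f):
    im,d,K,E=load(f); P=cloud(d,K,E)
    m=(np.abs(P[...,2]-15)<4)
    m=cv2.morphologyEx(m.astype(np.uint8),cv2.MORPH_OPEN,np.ones((3,3)))
    n,l,s,c=cv2.connectedComponentsWithStats(m); print(s[1:][s[1:,4]>300])
    return im,d,K,E,P,m
E
python3 - <<'E'
from jig import *
im,d,K,E,P,m=jigfit('wrist0')
print('bench z',np.nanmedian(P[300:330,250:400,2]),P[100,450],P[100,50])
for v in range(10,265,30):
    u=np.where(m[v,180:400])[0]+180
    if len(u): print(v,u[0],u[-1],onz(K,E,u[0]-.5,v,15).round(1),onz(K,E,u[-1]+.5,v,15).round(1))
for u in range(240,360,20):
    v=np.where(m[:,u])[0]; v=v[v<300]
    if len(v): print(u,v[-1],onz(K,E,u,v[-1]+.5,15).round(1))
print('bar');
for u in range(236,324,8):
    for v in range(66,80,3): print(u,v,P[v,u].round(0),end=' ')
    print()
im2=cv2.resize(im[0:280,200:380],None,fx=3,fy=3*600/840,interpolation=cv2.INTER_CUBIC)
E
python3 - <<'E'
import cv2
im=cv2.imread('pics/wrist0.png')[0:275,190:390]
cv2.imwrite('pics/c1.png',cv2.resize(im,None,fx=2.18,fy=2.18,interpolation=cv2.INTER_CUBIC))
E
```

```text
[[ 202    0  110  269 8197]
 [ 313    0   52  267 8797]
 [ 562    0   59  244 1337]
 [ 253   91   55   33 1050]]
bench z -0.05833181481818883 [7.33931709e+02 6.94366887e+01 5.27003317e-01] [320.62704616  69.49868461   0.5111178 ]
10 206 364 [493.7 149.8  15. ] [641.  149.7  15. ]
40 207 364 [492.2 124.3  15. ] [642.  124.2  15. ]
70 210 363 [492.7  97.6  15. ] [642.   97.5  15. ]
100 213 363 [493.1  69.6  15. ] [643.   69.6  15. ]
130 216 362 [493.5  40.3  15. ] [643.   40.3  15. ]
160 219 362 [494.    9.5  15. ] [644.1   9.5  15. ]
190 222 361 [494.5 -22.9  15. ] [644.2 -22.8  15. ]
220 226 361 [496.1 -56.9  15. ] [645.3 -56.9  15. ]
250 229 361 [496.7 -92.8  15. ] [646.5 -92.7  15. ]
240 268 [ 508.1 -116.    15. ]
260 267 [ 531.1 -114.7   15. ]
280 267 [ 554.  -114.7   15. ]
300 266 [ 576.9 -113.4   15. ]
320 266 [ 599.8 -113.4   15. ]
340 266 [ 622.7 -113.3   15. ]
bar
236 66 [522. 100.  29.] 236 69 [540.  92. 109.] 236 72 [540.  90. 109.] 236 75 [539.  88. 107.] 236 78 [539.  86. 106.] 
244 66 [nan nan nan] 244 69 [545.  92. 108.] 244 72 [545.  90. 108.] 244 75 [545.  88. 107.] 2
[... 411 characters left out ...]
276 69 [568.  92. 109.] 276 72 [568.  90. 109.] 276 75 [568.  88. 106.] 276 78 [559.  89.  34.] 
284 66 [567. 100.  33.] 284 69 [574.  92. 108.] 284 72 [574.  90. 109.] 284 75 [574.  88. 106.] 284 78 [566.  89.  33.] 
292 66 [574. 100.  31.] 292 69 [580.  92. 109.] 292 72 [580.  90. 108.] 292 75 [580.  88. 106.] 292 78 [574.  89.  32.] 
300 66 [583.  97.  65.] 300 69 [586.  92. 109.] 300 72 [586.  90. 109.] 300 75 [581.  92.  33.] 300 78 [581.  89.  32.] 
308 66 [591.  94. 107.] 308 69 [591.  92. 110.] 308 72 [591.  90. 110.] 308 75 [590.  90.  65.] 308 78 [589.  89.  33.] 
316 66 [596. 100.  33.] 316 69 [597.  92. 108.] 316 72 [597.  90. 107.] 316 75 [597.  88. 107.] 316 78 [597.  86. 106.]
```

```bash
cat >> h.py <<'E'
YAW=np.radians(91.25); O=np.array([569.6,10.7,0.])
RJ=np.array([[np.cos(YAW),-np.sin(YAW),0],[np.sin(YAW),np.cos(YAW),0],[0,0,1]])
def tojig(P): return (P-O)@RJ
def fromjig(p): return RJ@np.array(p,float)+O
E
python3 - <<'E'
from h import *
im,d,K,E=load('wrist0'); J=tojig(cloud(d,K,E))
np.set_printoptions(linewidth=250,suppress=True)
x,y,z=[J[...,i] for i in range(3)]
for yy in (-20,-10,0,10,19.5):
    s=(abs(y-yy)<2.5)&(x>-95)&(x<130)
    o=np.argsort(x[s]); print(yy,[(int(a),int(b)) for a,b in zip(x[s][o],z[s][o])][::2])
E
```

```text
-20 [(-89, 35), (-89, 36), (-88, 37), (-88, 36), (-88, 36), (-87, 35), (-87, 36), (-86, 38), (-86, 36), (-85, 36), (-84, 36), (-84, 37), (-83, 36), (-83, 37), (-82, 35), (-82, 36), (-82, 37), (-81, 41), (-81, 36), (-80, 36), (-79, 42), (-79, 38), (-78, 36), (-78, 37), (-78, 41), (-77, 36), (-77, 37), (-76, 36), (-76, 42), (-75, 41), (-75, 37), (-75, 37), (-74, 36), (-74, 36), (-74, 37), (-73, 36), (-73, 36), (-73, 37), (-72, 36), (-72, 37), (-71, 35), (-71, 36), (-71, 37), (-70, 35), (-70, 36), (-69, 36), (-68, 37), (-67, 36), (-67, 37), (-67, 37), (-66, 36), (-66, 37), (-65, 36), (-65, 36), (-64, 38), (-64, 37), (-64, 37), (-63, 41), (-63, 36), (-63, 36), (-62, 42), (-62, 37), (-61, 36), (-61, 36), (-60, 37), (-60, 36), (-60, 36), (-59, 36), (-58, 36), (-58, 38), (-58, 35), (-58, 36), (-56, 42), (-56, 37), (-56, 37), (-55, 36), (-55, 37), (-54, 36), (-54, 37), (-54, 37), (-53, 36), (-53, 37), (-52, 36), (-52, 42), (-52, 37), (-51, 42), (-51, 37), (-50, 36), (-50, 43), (-50, 37), (-49, 36), (-48, 37), (-48, 42), (-48, 36), (-47, 38), (-47, 37), (-46, 37), (-46, 41), (-46, 36), (-46, 
[... 28226 characters left out ...]
7, 27), (117, 29), (117, 29), (117, 27), (118, 29), (118, 29), (119, 30), (119, 29), (119, 28), (120, 30), (120, 28), (120, 27), (120, 29), (121, 28), (121, 29), (121, 29), (121, 29), (122, 28), (122, 28), (122, 28), (123, 29), (123, 29), (124, 30), (124, 28), (124, 28), (125, 28), (125, 28), (125, 28), (125, 30), (126, 28), (126, 27), (126, 29), (126, 29), (126, 28), (127, 29), (127, 29), (127, 27), (128, 29), (128, 66), (128, 49), (128, 56), (128, 59), (128, 28), (128, 62), (128, 48), (128, 32), (128, 48), (128, 32), (128, 32), (128, 40), (128, 36), (128, 27), (128, 35), (128, 68), (128, 39), (128, 35), (128, 71), (128, 43), (128, 50), (128, 61), (128, 70), (129, 71), (129, 38), (129, 72)]
```

View pics/c1.png

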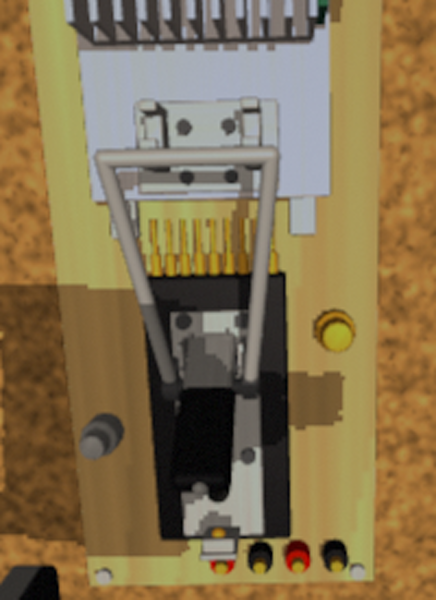

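```bash
python3 -m jog '[[[0,0,0,0,0,0.0274,0.5],[0,0,0,0,0,0.0274,0.5],[0,0,0,0,0,0.0274,0.5],[0,0,0,0,0,0.0274,0.5],[0,0,0,0,0,0.0274,0.5],[0,0,0,0,0,0.0274,0.5],[0,0,0,0,0,0.0274,0.5],[0,0,0,0,0,0.0274,0.5],[0,0,0,0,0,0.0273,0.5],[0,0,0,0,0,0,0.5],[0,0,0,0,0,0,0.5]]]' 30
cat > st.py <<'E'
from h import *
s=telemetry.sense(); np.set_printoptions(suppress=True,precision=2)
print('t',s['time'],'jig',tojig(s['tool_pos']),'rpy',s['tcp_rot'],'Fjig',RJ.T@s['ft_force'],'M',s['wrist_torque'],'gap',round(s['finger_gap'],1))
E
python3 st.py
```

```text
time: 1.52
tool_pos: [599.9, 0.1, 231.1]
tcp_rot: [-180.0, 0.0, 1.5]
ft_force: [-0.0, 0.0, -0.4]
finger_gap: 42.5
t 1.525 jig [-11.31 -30.07 231.08] rpy [-180.      0.02    1.49] Fjig [ 0.02  0.03 -0.4 ] M [ 0.05  0.02 -0.  ] gap 42.5
```

```bash
python3 -m jog '[[[-0.15,-0.453,0,0,0,0,0.5],[-0.15,-0.453,0,0,0,0,0.5],[-0.15,-0.453,0,0,0,0,0.5],[-0.15,-0.453,0,0,0,0,0.5],[0,0,0.37,0,0,0,0.5],[0,0,0.37,0,0,0,0.5],[0,0,0.37,0,0,0,0.5],[0,0,0.37,0,0,0,0.5],[0,0,0,0,0,0,0.5],[0,0,0,0,0,0,0.5]]]'
python3 st.py; python3 - <<'E'
from h import *
im,d,K,E=snap('wrist','w1'); J=tojig(cloud(d,K,E)); x,y,z=[J[...,i] for i in range(3)]
s=(z>95)&(z<115)&(abs(y)<22)&(x>65)&(x<95)
print('bar',s.sum(),np.percentile(x[s],[2,50,98]),np.percentile(z[s],[50,98]),np.percentile(y[(z>100)&(z<112)&(x>74)&(x<86)],[1,99]))
p=(z>63)&(z<70)&(abs(y)<26)&(x>72)&(x<96); print('hook tops',p.sum(),np.percentile(x[p],[2,98]),np.median(z[p]),np.percentile(y[p],[2,98]))
p=(z>57)&(z<64)&(abs(y)<26)&(x>96)&(x<108); print('lips',p.sum(),np.percentile(x[p],[2,98]),np.median(z[p]),np.percentile(y[p],[2,98]))
p=(abs(z-50)<2)&(abs(y)<26)&(x>85)&(x<100); print('saddle',p.sum(),np.median(z[p]))
E
```

```text
time: 2.78
tool_pos: [568.3, 89.7, 157.6]
tcp_rot: [180.0, -0.0, 1.2]
ft_force: [-0.7, 0.2, 0.7]
finger_gap: 43.0
t 2.775 jig [ 79.03  -0.46 157.63] rpy [180.    -0.02   1.24] Fjig [0.17 0.65 0.72] M [-0.05 -0.03  0.  ] gap 43.0
bar 695 [77.28789706 80.23736019 82.74420537] [108.18789301 109.58047916] [-30.51869055  29.24947598]
hook tops 182 [80.21757723 89.40738061] 65.86872526280541 [-23.10665424  21.91592322]
lips 122 [ 99.52108614 103.4765931 ] 61.721086946882764 [-23.16619504  21.94032415]
saddle 283 50.067698919757305
```

View pics/w1.png

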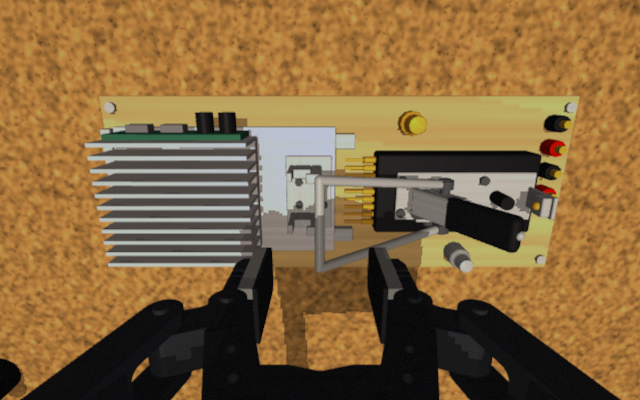

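```bash
python3 -m jog '[[[0,-0.02,0.336,0,0,0,0.5],[0,0,0.336,0,0,0,0.5],[0,0,0.336,0,0,0,0.5],[0,0,0.336,0,0,0,0.5],[0,0,0,0,0,0,0.5],[0,0,0,0,0,0,0.3],[0,0,0,0,0,0,0.1],[0,0,0,0,0,0,0],[0,0,0,0,0,0,0],[0,0,0,0,0,0,0]]]' 30
python3 st.py
```

```text
time: 4.08
tool_pos: [568.4, 90.8, 90.4]
tcp_rot: [180.0, -0.0, 1.3]
ft_force: [2.2, -2.7, -1.6]
finger_gap: 4.5
t 4.075 jig [80.07 -0.51 90.39] rpy [179.99  -0.05   1.25] Fjig [-2.75 -2.16 -1.64] M [-0.37 -0.33  0.03] gap 4.5
```

```bash
python3 -m jog '[[[0,-0.05,0.08,0,0,0,0],[0,-0.05,0.08,0,0,0,0],[0,-0.05,0.08,0,0,0,0],[0,-0.05,0.08,0,0,0,0],[0,-0.05,0.08,0,0,0,0],[0,-0.04,0.08,0,0,0,0],[0,0,0,0,0,0,0],[0,0,0,0,0,0,0]]]'
python3 st.py;  python3 - <<'E'
from h import *
im,d,K,E=snap('wrist','w2')
E
```

```text
time: 5.08
tool_pos: [568.0, 103.4, 65.9]
tcp_rot: [179.8, -0.0, 1.2]
ft_force: [3.2, -11.6, -2.0]
finger_gap: 4.1
t 5.075 jig [92.7  -0.39 65.86] rpy [179.83  -0.01   1.22] Fjig [-11.7   -2.91  -1.98] M [-1.76 -0.42  0.06] gap 4.1
```

View pics/w2.png

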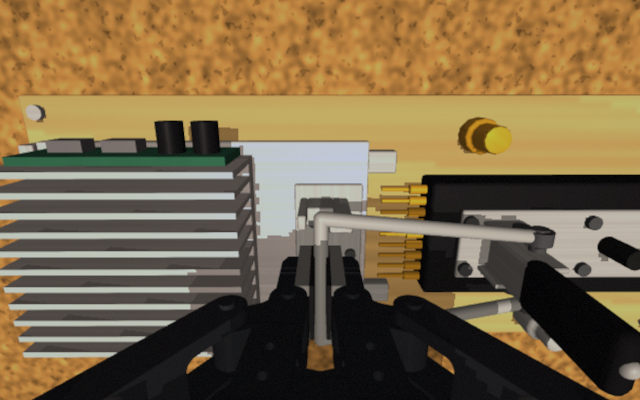

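```bash
cat > bar.py <<'E'
from h import *
import sys
im,d,K,E=snap('wrist',sys.argv[1]); J=tojig(cloud(d,K,E)); x,y,z=[J[...,i] for i in range(3)]
t=tojig(telemetry.sense()['tool_pos']); zb=t[2]+15
for a,b in((-27,-14),(14,26)):
    s=(abs(z-zb-1)<5)&(y>a)&(y<b)&(abs(x-t[0])<7)
    if s.sum()>5: print('bar',s.sum(),'x edges',np.percentile(x[s],[3,97]),'mid of top',np.median(x[s][z[s]>np.percentile(z[s],70)]),'top z',np.percentile(z[s],95))
p=(abs(z-66)<2)&(abs(abs(y)-19.5)<4)&(x>72)&(x<91.5); 
if p.sum(): print('hooks',p.sum(),np.percentile(x[p],[2,98]),np.median(z[p]))
p=(abs(z-61.7)<2)&(abs(abs(y)-19.5)<4)&(x>97)&(x<108)
if p.sum(): print('lips',p.sum(),np.percentile(x[p],[2,98]))
p=(x>115)&(x<126.5)&(z>45)&(z<69)&(abs(y)<50); p2=(x>126)&(x<140)&(z>65)&(z<75)&(abs(y)<50)
print('module edge',np.percentile(x[p2],1) if p2.sum() else None)
s=(z>80)&(x<15)&(x>-40)&(abs(y)<9)&(z<140)
if s.sum()>20:
    q=np.polyfit(z[s],x[s],1); print('lever face angle',90+np.degrees(np.arctan(q[0])),'z',z[s].min(),z[s].max(),s.sum())
E
python3 -m jog '[[[0,-0.02,0.05,0,0,0,0],[0,-0.015,0.05,0,0,0,0],[0,0,0.05,0,0,0,0],[0,0,0,0,0,0,0],[0,0,0,0,0,0,0]]]'
python3 st.py; python3 bar.py w3
```

```text
time: 5.75
tool_pos: [568.0, 105.5, 58.6]
tcp_rot: [179.9, -0.0, 1.2]
ft_force: [2.0, -9.7, -0.6]
finger_gap: 4.5
t 5.75 jig [94.79 -0.48 58.58] rpy [179.86  -0.02   1.23] Fjig [-9.72 -1.77 -0.64] M [-1.59 -0.36 -0.01] gap 4.5
bar 492 x edges [89.01182383 97.65831509] mid of top 94.48624450527245 top z 75.84888300363562
bar 282 x edges [92.73978705 97.48073184] mid of top 94.89205708130521 top z 75.74715383146366
hooks 263 [78.89995826 89.36728768] 66.08210285073213
lips 145 [ 99.56421684 103.04395164]
module edge 128.20598533277953
lever face angle 90.93127037363203 z 80.03567562194637 129.62644617105 1089
```

```bash
python3 -m jog '[[[0,0,0.05,0,0,0,0],[0,0,0.05,0,0,0,0],[0,0,0.05,0,0,0,0],[0,0,0,0,0,0,0]]]'
python3 st.py; python3 bar.py w4
```

```text
time: 6.3
tool_pos: [568.1, 106.2, 51.2]
tcp_rot: [179.9, -0.0, 1.2]
ft_force: [2.7, -7.2, 0.4]
finger_gap: 4.5
t 6.3 jig [95.47 -0.55 51.19] rpy [179.91  -0.04   1.24] Fjig [-7.29 -2.51  0.37] M [-1.23 -0.33  0.1 ] gap 4.5
bar 575 x edges [ 88.77245966 101.49612004] mid of top 95.13791725234928 top z 68.41650818574662
bar 289 x edges [93.37075389 98.11520113] mid of top 95.52996309694107 top z 68.46113244408562
hooks 444 [78.42341019 89.11154742] 65.9871619801511
lips 161 [ 99.59535852 103.30569581]
module edge 128.18238342352518
lever face angle 28.254204862227958 z 80.00498219790894 87.94035413186857 100
```

```bash
python3 -m jog '[[[0,0.02,0.03,0,0,0,0],[0,0.01,0.05,0,0,0,0],[0,0,0.05,0,0,0,0],[0,0,0.05,0,0,0,0],[0,0,0,0,0,0,0]]]'
python3 st.py; python3 bar.py w5
```

```text
time: 6.98
tool_pos: [567.9, 105.4, 41.9]
tcp_rot: [180.0, -0.0, 1.3]
ft_force: [1.7, -4.7, 0.7]
finger_gap: 4.9
t 6.975 jig [94.72 -0.35 41.89] rpy [179.97  -0.02   1.26] Fjig [-4.75 -1.58  0.7 ] M [-0.79 -0.46  0.03] gap 4.9
bar 649 x edges [ 89.3561386  101.49014098] mid of top 99.78597476769013 top z 62.296244323410704
bar 292 x edges [92.61525563 97.35792863] mid of top 95.19207569706847 top z 58.77926646280551
hooks 515 [78.73198698 89.17006876] 65.94070735571272
lips 188 [ 99.38955645 103.30375187]
module edge 128.17250796288573
lever face angle 83.11086042799641 z 81.10611633480505 88.67164112448951 82
```

```bash
python3 -m jog '[[[0,0.03,0,0,0,0,0],[0,0.03,0,0,0,0,0],[0,0.03,0,0,0,0,0],[0,0.02,0,0,0,0,0],[0,0,0,0,0,0,0]]]'
python3 st.py; python3 bar.py w6
```

```text
time: 7.65
tool_pos: [567.8, 103.3, 42.1]
tcp_rot: [-179.7, -0.0, 1.3]
ft_force: [3.7, 11.9, -0.6]
finger_gap: 4.6
t 7.65 jig [92.63 -0.25 42.07] rpy [-179.74   -0.04    1.31] Fjig [11.78 -3.96 -0.64] M [ 1.87 -0.52  0.06] gap 4.6
bar 555 x edges [86.0495948  99.52971994] mid of top 92.63132845670273 top z 59.726404994572604
bar 291 x edges [90.43383101 95.17656373] mid of top 93.01889469987935 top z 59.062098573299785
hooks 520 [78.77417616 89.21878594] 65.90742190011963
lips 178 [ 99.53735686 103.06439344]
module edge 128.14806932410502
lever face angle 96.7554754998175 z 80.00819025337368 116.86208084279967 3861
```

```bash
python3 -m jog '[[[0,0.02,0,0,0,0,0],[0,0.02,0,0,0,0,0],[0,0.02,0,0,0,0,0],[0,0,0,0,0,0,0]]]'
python3 st.py; python3 bar.py w7
```

```text
time: 8.2
tool_pos: [567.9, 100.4, 42.0]
tcp_rot: [-179.7, -0.0, 1.3]
ft_force: [3.2, 12.2, -1.7]
finger_gap: 4.5
t 8.2 jig [89.76 -0.25 42.04] rpy [-179.73   -0.04    1.31] Fjig [12.1  -3.48 -1.74] M [ 1.91 -0.54  0.02] gap 4.5
bar 504 x edges [83.18199031 92.96527826] mid of top 88.6174625030089 top z 59.80129710835412
bar 229 x edges [87.59737945 92.32056769] mid of top 90.58701513649133 top z 59.2729576648126
hooks 607 [78.78064186 89.00332037] 66.00225738542836
lips 190 [ 99.38207316 103.2827612 ]
module edge 128.1352786577161
lever face angle 82.10194290179807 z 80.00083480334854 109.46368289000085 4662
```

```bash
python3 -m jog '[[[0,0.015,0,0,0,0,0],[0,0,0,0,0,0,0]]]'
python3 st.py; python3 bar.py w8
```

```text
time: 8.5
tool_pos: [567.9, 99.7, 42.1]
tcp_rot: [-179.7, -0.0, 1.3]
ft_force: [4.0, 13.3, -2.4]
finger_gap: 4.7
t 8.5 jig [89.06 -0.28 42.07] rpy [-179.73   -0.04    1.31] Fjig [13.21 -4.31 -2.36] M [ 1.96 -0.59  0.01] gap 4.7
bar 499 x edges [82.46881412 92.23393257] mid of top 85.97652036483663 top z 60.66601993195349
bar 203 x edges [86.86460736 91.59088027] mid of top 89.86076438344777 top z 59.12152229754173
hooks 637 [78.64162999 89.02120646] 65.96383872395126
lips 189 [ 99.40531219 103.2860769 ]
module edge 128.08441371785665
lever face angle 77.86058562830237 z 80.00137460890375 106.89269858109402 4454
```

```bash
python3 -m jog '[[[0,0.015,0,0,0,0,0],[0,0,0,0,0,0,0]]]'
python3 st.py
```

```text
time: 8.8
tool_pos: [568.0, 99.4, 42.1]
tcp_rot: [-179.7, -0.0, 1.3]
ft_force: [3.4, 14.5, -1.4]
finger_gap: 4.6
t 8.8 jig [88.73 -0.31 42.08] rpy [-179.69   -0.05    1.32] Fjig [14.46 -3.73 -1.41] M [ 2.35 -0.59 -0.  ] gap 4.6
```

```bash
python3 -m jog '[[[0,0,0,0,0,0,0.12],[0,0,0,0,0,0,0.25],[0,0,0,0,0,0,0.25],[0,0,0,0,0,0,0.25]]]'
python3 st.py; python3 bar.py w9
```

```text
time: 9.3
tool_pos: [567.7, 95.4, 41.9]
tcp_rot: [180.0, 0.0, 1.2]
ft_force: [-0.0, -0.5, 0.2]
finger_gap: 21.5
t 9.3 jig [84.7   0.05 41.93] rpy [179.99   0.03   1.24] Fjig [-0.54  0.02  0.21] M [0.02 0.04 0.02] gap 21.5
bar 581 x edges [78.54397391 91.47978788] mid of top 82.05408399915598 top z 61.76246919609501
bar 493 x edges [78.38164367 91.62268541] mid of top 83.11192193135533 top z 62.283977020158574
hooks 950 [78.67005587 88.88686465] 65.92268749230287
lips 181 [ 99.27666152 103.05490174]
module edge 127.98771783835659
lever face angle 75.74329495854535 z 80.00726133781782 108.71668771275714 5065
```

```bash
python3 -m jog '[[[0,0,0.0,0,0,0,0.3],[0,0,-0.2,0,0,0,0.3],[0,0,-0.4,0,0,0,0.3],[0,0,-0.6,0,0,0,0.3],[0,0,-0.6,0,0,0,0.3],[0,0,-0.6,0,0,0,0.3],[0,0,0,0,0,0,0],[0,0,0,0,0,0,0],[0,0,0,0,0,0,0]]]'
python3 st.py; python3 - <<'E'
from h import *
im,d,K,E=snap('wrist','w10'); J=tojig(cloud(d,K,E)); x,y,z=[J[...,i] for i in range(3)]
s=(y<-14)&(y>-27)&(x>84)&(x<96)&(z>55)&(z<63);print('bar',np.percentile(x[s],[2,98]),np.percentile(z[s],[50,95]))
for a,b in((-27,-14),(14,27)):
  s=(y>a)&(y<b)&(x>50)&(x<97); 
  for xx in range(74,104,2):
    t=(y>a)&(y<b)&(abs(x-xx)<1); print(xx,np.nanmedian(z[t]).round(1) if t.sum() else None,end='; ')
  print()
for zz in range(62,136,6):
    t=(abs(z-zz)<1.5)&(abs(y)<9)&(x>-45)&(x<40)
    if t.sum()>3: print('z',zz,'x',np.percentile(x[t],[5,50,95]).round(1),t.sum())
cv2.imwrite('pics/w10c.png',im[:,:,::-1])
E
```

```text
time: 10.48
tool_pos: [567.0, 95.6, 160.9]
tcp_rot: [180.0, 0.1, 1.3]
ft_force: [-0.1, -0.2, 0.1]
finger_gap: 0.5
t 10.475 jig [ 84.98   0.71 160.9 ] rpy [180.     0.12   1.26] Fjig [-0.2   0.08  0.06] M [-0.01 -0.03 -0.  ] gap 0.5
bar [84.29349806 92.31981568] [57.81501763 59.16667936]
74 240.6; 76 240.9; 78 240.6; 80 236.6; 82 66.3; 84 64.5; 86 64.9; 88 65.9; 90 235.5; 92 240.7; 94 240.6; 96 240.2; 98 240.5; 100 240.1; 102 244.0; 
74 32.5; 76 32.7; 78 42.7; 80 59.8; 82 59.9; 84 58.6; 86 58.6; 88 65.5; 90 58.9; 92 57.1; 94 44.7; 96 49.4; 98 48.6; 100 52.7; 102 57.9; 
z 62 x [8.3 8.9 9.7] 61
z 68 x [6.3 7.4 7.9] 65
z 74 x [5.  5.6 6.5] 67
z 80 x [3.2 3.9 4.8] 76
z 86 x [-7.9  2.5  3.3] 82
z 92 x [0.1 0.9 1.6] 77
z 98 x [-1.7 -0.9 -0.1] 92
z 104 x [-3.4 -2.6 -1.9] 90
z 110 x [-5.1 -4.3 -3.4] 108
z 116 x [-6.7 -6.  -5. ] 114
z 122 x [-8.5 -7.6 -6.7] 130
z 128 x [-15.5 -11.8  -9.1] 373
```

View pics/w10.png

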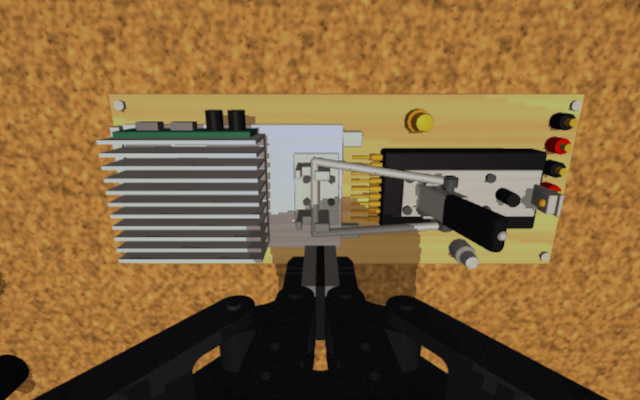

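```bash
python3 -m jog '[[[0.024,0.25,0,0,0,0,0],[0,0.3,0.2,0,0,0,0],[0,0.3,0.3,0,0,0,0],[0,0.3,0.3,0,0,0,0],[0,0.15,0.1,0,0,0,0],[0,0.06,0,0,0,0,0],[0,0,0,0,0,0,0]]]' 40
python3 st.py; python3 -m jog '[[[0,0.06,0,0,0,0,0],[0,0,0,0,0,0,0]]]'
```

```text
time: 11.4
tool_pos: [571.0, 27.7, 117.7]
tcp_rot: [-180.0, -0.1, 1.3]
ft_force: [0.1, 0.2, -0.4]
finger_gap: 0.1
t 11.4 jig [ 16.98  -1.81 117.67] rpy [-180.     -0.05    1.25] Fjig [ 0.2 -0.1 -0.4] M [-0.02  0.05  0.01] gap 0.1
time: 11.65
tool_pos: [570.9, 24.9, 117.6]
tcp_rot: [180.0, -0.0, 1.3]
ft_force: [0.0, 0.1, -0.4]
finger_gap: 0.3
```

```bash
python3 -m jog '[[[-0.02,0.08,0,0,0,0,0],[0,0,0,0,0,0,0]]]'; python3 -m jog '[[[0,0.06,0,0,0,0,0],[0,0,0,0,0,0,0]]]';python3 -m jog '[[[0,0.06,0,0,0,0,0],[0,0,0,0,0,0,0]]]'
```

```text
time: 11.9
tool_pos: [569.7, 20.5, 117.1]
tcp_rot: [180.0, -0.0, 1.2]
ft_force: [0.7, 0.6, -0.5]
finger_gap: 0.1
time: 12.15
tool_pos: [569.8, 17.5, 117.1]
tcp_rot: [180.0, 0.0, 1.2]
ft_force: [0.8, 1.6, 0.3]
finger_gap: -0.0
time: 12.4
tool_pos: [569.9, 14.6, 117.1]
tcp_rot: [-180.0, 0.0, 1.2]
ft_force: [-0.2, -0.3, 0.2]
finger_gap: 0.4
```

```bash
python3 -m jog '[[[0,0.05,0,0,0,0,0],[0,0,0,0,0,0,0]]]'; python3 -m jog '[[[0,0.05,0,0,0,0,0],[0,0,0,0,0,0,0]]]';python3 st.py
```

```text
time: 12.65
tool_pos: [569.8, 12.3, 117.0]
tcp_rot: [-180.0, 0.0, 1.3]
ft_force: [0.2, 1.6, 0.0]
finger_gap: -0.3
time: 12.9
tool_pos: [569.9, 9.6, 117.0]
tcp_rot: [-180.0, 0.0, 1.3]
ft_force: [0.0, 1.3, -0.5]
finger_gap: -0.1
t 12.9 jig [ -1.06  -0.29 117.01] rpy [-180.      0.01    1.26] Fjig [ 1.26 -0.07 -0.46] M [ 0.29  0.01 -0.03] gap -0.1
```

```bash
cat > lev.py <<'E'
from h import *
import sys
im,d,K,E=snap(sys.argv[1],sys.argv[2]); J=tojig(cloud(d,K,E)); x,y,z=[J[...,i] for i in range(3)]
g=im.astype(int).max(2)
for yy in (-9,-5,0,6):
  s=(abs(y-yy)<2)&(x>-90)&(x<25)&(z>52)&(z<135)
  o=np.round(np.stack([x[s],z[s]],1)[np.argsort(x[s])]).astype(int); print(yy,len(o),o[::max(1,len(o)//14)].tolist())
E
python3 lev.py wrist l1
```

```text
-9 1758 [[-83, 67], [-20, 122], [-16, 114], [-14, 128], [-13, 118], [-11, 131], [-10, 130], [-9, 123], [-7, 101], [-5, 72], [-2, 90], [1, 80], [6, 69], [9, 126], [12, 132]]
-5 646 [[-83, 73], [-80, 71], [-78, 70], [-75, 61], [-74, 71], [-56, 52], [-53, 56], [-19, 126], [-17, 127], [-10, 115], [-5, 103], [-2, 95], [2, 83], [6, 71], [11, 58]]
0 527 [[-83, 73], [-80, 73], [-77, 71], [-74, 71], [-72, 68], [-59, 62], [-56, 61], [-52, 62], [-21, 127], [-19, 128], [-17, 127], [0, 90], [2, 81], [6, 70], [10, 58]]
6 250 [[-83, 73], [-81, 73], [-80, 72], [-78, 71], [-76, 72], [-74, 69], [-57, 60], [-21, 125], [-20, 126], [-19, 127], [2, 80], [4, 74], [6, 69], [8, 65], [10, 59]]
```

```bash
python3 -m jog '[[[0,0.07,0.015,0,0,0,0],[0,0.067,0.019,0,0,0,0],[0,0.063,0.022,0,0,0,0],[0,0,0,0,0,0,0]]]'; python3 st.py;python3 -m jog '[[[0,0.065,0.027,0,0,0,0],[0,0.063,0.03,0,0,0,0],[0,0.06,0.033,0,0,0,0],[0,0,0,0,0,0,0]]]'; python3 st.py; python3 bar.py w11|grep -v lever
```

```text
time: 13.45
tool_pos: [570.2, -0.7, 114.2]
tcp_rot: [180.0, 0.0, 1.2]
ft_force: [0.3, 1.8, -0.3]
finger_gap: 0.0
t 13.45 jig [-11.43  -0.34 114.21] rpy [179.98   0.01   1.24] Fjig [ 1.8  -0.32 -0.28] M [0.31 0.11 0.06] gap 0.0
time: 13.95
tool_pos: [570.5, -10.2, 109.8]
tcp_rot: [180.0, -0.0, 1.2]
ft_force: [-1.2, 1.7, 1.7]
finger_gap: 0.1
t 13.95 jig [-20.89  -0.46 109.83] rpy [179.97  -0.01   1.24] Fjig [1.77 1.17 1.7 ] M [0.25 0.12 0.08] gap 0.1
hooks 474 [75.8532791  86.27436928] 65.92617357301604
lips 162 [ 97.10453682 100.77387137]
module edge 126.06606148825315
```

```bash
python3 -m jog '[[[0,0.06,0.037,0,0,0,0],[0,0.057,0.04,0,0,0,0],[0,0.055,0.043,0,0,0,0],[0,0,0,0,0,0,0]]]'; python3 st.py;python3 -m jog '[[[0,0.052,0.046,0,0,0,0],[0,0.049,0.049,0,0,0,0],[0,0.045,0.053,0,0,0,0],[0,0,0,0,0,0,0]]]'; python3 st.py; python3 bar.py w12|grep -v lever;  python3 lev.py wrist l2
```

```text
time: 14.5
tool_pos: [570.8, -18.9, 104.0]
tcp_rot: [180.0, -0.0, 1.2]
ft_force: [-1.7, 0.3, 3.6]
finger_gap: -0.2
t 14.5 jig [-29.6   -0.55 103.98] rpy [179.96  -0.02   1.25] Fjig [0.36 1.7  3.64] M [ 0.07  0.33 -0.03] gap -0.2
time: 15.0
tool_pos: [571.1, -26.4, 96.5]
tcp_rot: [179.9, -0.0, 1.2]
ft_force: [0.1, 0.4, 2.3]
finger_gap: 0.1
t 15.0 jig [-37.11  -0.65  96.52] rpy [179.95  -0.04   1.24] Fjig [ 0.38 -0.13  2.27] M [-0.1   0.04  0.02] gap 0.1
hooks 542 [74.07824358 84.72636898] 65.91212722211243
lips 94 [97.04077732 99.10970517]
module edge 126.09558073317659
-9 2934 [[-83, 56], [-54, 100], [-49, 121], [-47, 99], [-45, 112], [-41, 93], [-35, 133], [-29, 115], [-27, 114], [-25, 113], [-22, 70], [-15, 78], [-8, 76], [0, 63], [13, 62]]
-5 1088 [[-83, 73], [-79, 71], [-75, 71], [-58, 98], [-55, 101], [-53, 57], [-46, 98], [-36, 134], [-26, 87], [-21, 83], [-15, 79], [-10, 76], [-3, 72], [3, 68], [10, 63]]
0 985 [[-83, 72], [-78, 72], [-74, 68], [-59, 60], [-57, 62], [-54, 60], [-52, 102], [-37, 134], [-23, 85], [-18, 81], [-13, 78], [-7, 75], [-2, 71], [4, 68], [11, 64]]
6 634 [[-83, 73], [-79, 71], [-75, 71], [-56, 102], [-38, 133], [-37, 135], [-20, 82], [-16, 80], [-12, 78], [-9, 75], [-5, 73], [-1, 71], [3, 68], [7, 65], [13, 61]]
```

```bash
python3 -m jog '[[[0,0.043,0.055,0,0,0,0],[0,0.04,0.057,0,0,0,0],[0,0.035,0.06,0,0,0,0],[0,0,0,0,0,0,0]]]'; python3 st.py;python3 -m jog '[[[0,0.033,0.062,0,0,0,0],[0,0.03,0.064,0,0,0,0],[0,0,0,0,0,0,0]]]'; python3 st.py
```

```text
time: 15.6
tool_pos: [571.0, -31.8, 87.6]
tcp_rot: [180.0, -0.0, 1.2]
ft_force: [0.3, -0.7, 0.8]
finger_gap: 0.1
t 15.6 jig [-42.55  -0.43  87.6 ] rpy [179.98  -0.01   1.25] Fjig [-0.69 -0.31  0.76] M [-0.05 -0.06  0.  ] gap 0.1
time: 15.98
tool_pos: [570.7, -34.7, 80.9]
tcp_rot: [-180.0, 0.0, 1.3]
ft_force: [0.2, 0.5, 0.7]
finger_gap: 0.5
t 15.975 jig [-45.37  -0.11  80.92] rpy [-179.99    0.03    1.25] Fjig [ 0.5  -0.18  0.73] M [-0.04 -0.02  0.  ] gap 0.5
```

```bash
python3 lev.py wrist l3; python3 bar.py w13|grep -E 'hooks|lips'
```

```text
-9 4009 [[-83, 69], [-65, 128], [-62, 129], [-57, 79], [-54, 81], [-48, 131], [-42, 77], [-36, 95], [-33, 89], [-28, 76], [-25, 73], [-19, 59], [-10, 70], [0, 68], [12, 65]]
-5 1444 [[-83, 73], [-79, 72], [-75, 68], [-64, 83], [-59, 82], [-54, 97], [-46, 118], [-43, 129], [-32, 77], [-26, 74], [-19, 74], [-13, 72], [-6, 71], [2, 68], [9, 66]]
0 1214 [[-83, 73], [-78, 71], [-73, 71], [-67, 83], [-62, 83], [-47, 126], [-44, 118], [-42, 130], [-26, 76], [-21, 74], [-15, 73], [-9, 71], [-3, 69], [3, 69], [9, 67]]
6 1323 [[-83, 72], [-79, 135], [-76, 71], [-63, 83], [-48, 134], [-45, 119], [-42, 133], [-28, 76], [-22, 75], [-16, 72], [-12, 133], [-9, 135], [-3, 70], [4, 68], [12, 64]]
hooks 635 [73.48598245 84.24782731] 65.93300166737939
lips 68 [97.04142737 99.23893795]
```

```bash
python3 -m jog '[[[0,0.025,0.05,0,0,0,0],[0,0.02,0.05,0,0,0,0],[0,0,0,0,0,0,0]]]'; python3 -m jog '[[[0,0.01,0.03,0,0,0,0],[0,0,0,0,0,0,0]]]'; python3 st.py
```

```text
time: 16.45
tool_pos: [570.8, -36.9, 76.1]
tcp_rot: [180.0, 0.0, 1.3]
ft_force: [-0.9, 0.1, -1.1]
finger_gap: -0.0
time: 16.7
tool_pos: [571.0, -37.5, 74.9]
tcp_rot: [180.0, 0.0, 1.3]
ft_force: [0.1, -0.6, -0.2]
finger_gap: -0.2
t 16.7 jig [-48.22  -0.34  74.89] rpy [179.99   0.     1.26] Fjig [-0.63 -0.08 -0.25] M [-0.01 -0.03  0.05] gap -0.2
```

```bash
for i in 1; do python3 -m jog '[[[0,0,0.02,0,0,0,0],[0,0,0,0,0,0,0]]]'|grep -E 'pos|force'; python3 -m jog '[[[0,0,0.02,0,0,0,0],[0,0,0,0,0,0,0]]]'|grep -E 'pos|force';python3 -m jog '[[[0,0,0.02,0,0,0,0],[0,0,0,0,0,0,0]]]'|grep -E 'pos|force'; done
```

```text
tool_pos: [571.1, -37.5, 74.0]
ft_force: [-1.2, 0.1, 0.3]
tool_pos: [571.1, -37.4, 73.0]
ft_force: [0.2, -0.5, 0.5]
tool_pos: [571.2, -37.5, 72.1]
ft_force: [0.3, -1.5, 1.1]
```

```bash
python3 lev.py wrist l4;  python3 -m jog '[[[0,0,0.02,0,0,0,0],[0,0,0,0,0,0,0]]]'|grep -E 'pos|force'; python3 -m jog '[[[0,0,0.01,0,0,0,0],[0,0,0,0,0,0,0]]]'|grep -E 'pos|force'
```

```text
-9 4847 [[-83, 73], [-71, 128], [-67, 116], [-61, 97], [-58, 86], [-51, 71], [-44, 69], [-38, 100], [-34, 69], [-29, 126], [-26, 61], [-21, 133], [-13, 69], [-1, 65], [12, 66]]
-5 2066 [[-83, 73], [-78, 72], [-75, 69], [-72, 129], [-69, 128], [-61, 72], [-48, 111], [-35, 71], [-27, 128], [-25, 129], [-22, 129], [-18, 69], [-10, 69], [-1, 68], [7, 68]]
0 1805 [[-83, 74], [-78, 70], [-75, 129], [-73, 128], [-70, 128], [-52, 122], [-47, 110], [-31, 71], [-25, 129], [-23, 129], [-20, 128], [-17, 70], [-9, 70], [-1, 69], [7, 68]]
6 3190 [[-87, 130], [-83, 132], [-81, 132], [-79, 130], [-76, 131], [-68, 72], [-48, 110], [-28, 71], [-21, 70], [-18, 132], [-16, 135], [-14, 124], [-12, 134], [-5, 68], [11, 66]]
tool_pos: [571.2, -37.6, 71.4]
ft_force: [-1.4, -2.3, 4.4]
tool_pos: [571.3, -37.6, 71.1]
ft_force: [-2.7, -1.9, 6.6]
```

```bash
python3 -m jog '[[[0,0,0.02,0,0,0,0],[0,0,0,0,0,0,0]]]'|grep -E 'pos|force'; python3 -m jog '[[[0,0,0.01,0,0,0,0],[0,0,0,0,0,0,0]]]'|grep -E 'pos|force'; python3 -m jog '[[[0,0,0.01,0,0,0,0],[0,0,0,0,0,0,0]]]'|grep -E 'pos|force'
```

```text
tool_pos: [571.0, -37.3, 69.4]
ft_force: [-0.0, -1.1, 0.5]
tool_pos: [570.9, -37.2, 68.8]
ft_force: [0.2, -0.3, 2.4]
tool_pos: [571.0, -37.2, 68.8]
ft_force: [-2.1, 0.5, 5.6]
```

```bash
cat > fit.py <<'E'
from h import *
import sys
im,d,K,E=snap('wrist',sys.argv[1]); J=tojig(cloud(d,K,E)); x,y,z=[J[...,i] for i in range(3)]
g=im.astype(int).max(2)
for lo,hi in((-70,-60),(-36,-4),(-70,5)):
  s=(x>lo)&(x<hi)&(abs(y+0.5)<8)&(z>64)&(z<76)
  if s.sum()<20: continue
  X,Z=x[s],z[s]
  for _ in range(4):
    p=np.polyfit(X,Z,1); k=abs(Z-np.polyval(p,X))<1.5; X,Z=X[k],Z[k]
  print(lo,hi,len(X),'slope deg',-np.degrees(np.arctan(p[0])).round(2),'z at 0',p[1].round(2),'z at -60',np.polyval(p,-60).round(2))
E
python3 st.py; python3 fit.py f1; python3 -m jog '[[[0,0,0.01,0,0,0,0],[0,0,0,0,0,0,0]]]'|grep -E 'pos|force'
```

```text
t 18.75 jig [-47.95  -0.36  68.81] rpy [-179.99    0.      1.26] Fjig [0.58 2.12 5.62] M [-0.03  0.34  0.01] gap -0.3
-70 -60 513 slope deg -7.22 z at 0 76.87 z at -60 69.27
-36 -4 2024 slope deg 0.64 z at 0 68.48 z at -60 69.16
-70 5 3291 slope deg 0.03 z at 0 68.67 z at -60 68.7
tool_pos: [571.0, -37.3, 68.7]
ft_force: [-4.5, 0.9, 9.8]
```

```bash
python3 -m jog '[[[0,0,-0.06,0,0,0,0],[0,0,-0.3,0,0,0,0],[0,0,-0.6,0,0,0,0],[0,0,-0.6,0,0,0,0],[0,-0.3,-0.4,0,0,0,0],[0,-0.3,-0.2,0,0,0,0],[0,0,0,0,0,0,0],[0,0,0,0,0,0,0]]]'; python3 fit.py f2; python3 - <<'E'
from h import *
im,d,K,E=load('f2'); J=tojig(cloud(d,K,E)); x,y,z=[J[...,i] for i in range(3)]
p=(abs(z-66)<2)&(abs(abs(y)-19.5)<4)&(x>68)&(x<91.5); print('hooks',np.percentile(x[p],[2,98]))
p=(z>55)&(z<72)&(abs(y)<50)&(x>110)&(x<135); print('module front',np.percentile(x[p],1))
E
```

```text
time: 20.05
tool_pos: [569.6, -7.0, 174.6]
tcp_rot: [-180.0, 0.1, 1.3]
ft_force: [-0.2, -0.6, -0.9]
finger_gap: -0.2
-70 -60 249 slope deg -5.71 z at 0 75.08 z at -60 69.09
-36 -4 868 slope deg 0.78 z at 0 68.39 z at -60 69.21
-70 5 2000 slope deg 0.16 z at 0 68.64 z at -60 68.81
hooks [73.98958862 84.41914701]
module front 123.48939295301965
```

View pics/f2.png

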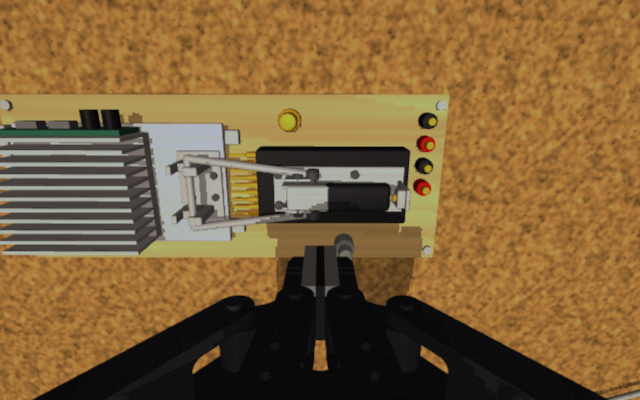

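```bash
python3 st.py; python3 -c "from bench import job; print(job.hand_in())"
```

```text
t 20.1 jig [-17.98   0.44 174.5 ] rpy [-180.      0.13    1.28] Fjig [ 0.07 -0.32 -0.89] M [ 0.01  0.02 -0.06] gap -0.3
the job is handed in; nothing more can be done
None
```

The module is docked and the job was handed in at 20.1 s. The bail bar is hooked behind the twin keeper, and the lever is clicked over and down on its rest.

**What I did**
- I pinched the bail bar and moved it over until it dropped between the hook noses and the guard lips.
- I drew it back under the noses until it met the hooks; the tool force reached about 14.5 N, most of it lever drag. Then I released it.
- I pushed the lever over along its arc with the shut fingertips. The hooks moved back with it, which showed the bar had caught.
- I pressed it down in steps of 1 mm or less. The highest reading before it gave way was 6.6 N, well under the quoted 14 N. I only read the force at the end of each step, so I missed the peak.
- It then dropped onto the rest, and a last press reached 9.8 N with only 0.1 mm of further movement.

**Last checks, with the arm clear and no force on it**
- **Lever:** its face sits at z 68.7. The whole-length fit gives 0.2° from level and a fit over the inner part gives 0.8°. A fit over the last 10 mm gave −5.7°, which I discounted because it disagrees with the others and probably includes the post next to the lever's end.
- **Carriage:** the module front is at x 123.5, about 2.5 mm out, inside the latched range of 0.5 to 3.5 mm.
- **Bail and nearby parts:** the last wrist picture shows the bar behind both hooks, with the terminator and adapter still upright in place. I took no final picture of the other bench items, and the arm never went near them.

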